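# Hang a gas cylinder in the neck rack and shut its retaining bar

### The job

Hang the small gas cylinder that stands on the bench in the free berth of the neck rack: keeping it upright, bring its neck in through the mouth of the slot and along to the end of the empty branch, and let it hang by its collar on the plate. Then slide the retaining bar fully shut across the mouth. Leave the cylinder already hanging and the other things on the bench where they are.

Things in the scene. Friction and masses are not known exactly. Their poses are not given: they have to be found in the camera images.
- cylinder: Green gas cylinder to hang, 0.3 to 0.65 kg, upright on the bench left or right of the rack. Origin: centre of its underside, z up its axis. By height: body 50 mm diameter to 125 mm, shoulder tapering to 145, brass neck 15 mm diameter to 180, brass collar 40 mm diameter to 186, steel knob 26 mm diameter to 232 mm (top; rigid, grip here).
- cylinder_knob (a point): Mid-height of that cylinder's steel knob, on the axis, 209 mm above its underside.
- hung_cylinder: An identical cylinder that already hangs in one of the rack's two berths; leave it there. Origin at the centre of its underside, which hangs 20 mm above the bench.
- rack: Fixed rack: aluminium plate 150 (x) by 250 (y) by 8 mm, top face 200 mm above the bench, over a 4 mm base plate, on 12 mm corner posts centred at x = +-68, y = +-117 mm. Origin on the bench under the plate's centre; +x points from the slot's mouth inwards, y along its cross leg. The collar is wider than the slot and rests on the plate; a hung cylinder's underside is then 20 mm above the bench.
- slot_mouth (a point): Middle of the open mouth of the T-shaped slot (24 mm wide, right through the plate), at its top face: rack x = -75, y = 0 mm. The entry leg runs from here along rack +x to the junction. Near it on the plate: a stop block for the bar (x = -61, y = 32 to 42 mm, 10 mm high) and a guide strip behind the bar (x = -44, y = -120 to -35 mm, 8 mm high).
- slot_junction (a point): Where the entry leg meets the middle of the cross leg, at the plate's top face: rack x = +10, y = 0 mm. The cross leg, also 24 mm wide, runs along rack y from -77 to +77 mm. The two berths are centred at x = +10, y = -65 and +65 mm, by its ends; one is taken.
- pad: Black rubber disc, 60 mm diameter, 3 mm thick, fixed on the rack's base plate straight below the centre of the free berth. Origin at the centre of its underside, 4 mm above the bench.
- bar (a joint): Slide of the retaining bar, in m: 0 = fully shut (against the stop), 0.08 = fully open; starts at 0.06 to 0.08. Shutting moves the bar along the rack's +y. It stays where it is left and moves with about 1.5 N friction.
- bar_post (a point): Top of the bar's upright black post, 16 mm diameter, 42 mm tall (its foot is 207 mm and its top 249 mm above the bench), on the middle of the dark steel bar, which is 80 mm long (rack y), 18 mm wide, 6 mm thick and lies on the plate along its -x edge. When shut the post is at x = -60, y = -10 mm in the rack's frame.
- meter: Bystander: black hand-held gas meter, 130 x 66 x 34 mm, lying on the bench on the other side of the rack from the cylinder; origin at the centre of its underside.
- jar: Bystander: closed jar, 72 mm diameter, 110 mm tall, upright; origin at the centre of its underside.
- wrench: Bystander: steel wrench, 180 mm long, lying on the bench to the right of the rack and farther from the robot; origin under its middle.

How it is judged:
On the way, in this order (a step that is already met when the one before it is completed fails the run):
1. the cylinder hangs by its collar in the free berth while the bar is still open (horizontal distance between cylinder and pad below 0.015 m and z of cylinder in the frame of rack between 0.012 and 0.025 m and angle between cylinder's own z axis and vertical below 0.12 rad and value of joint bar above 0.03 m), for 0.2 s.
2. the retaining bar is slid fully shut (value of joint bar below 0.008 m), for 0.2 s.
At the end, for the whole second after the job is handed in: The cylinder hangs at rest by its collar in the free berth: its axis within 15 mm of the pad's centre seen from above, its underside 12 to 25 mm above the bench, tilted less than 0.12 rad; the bar is within 8 mm of fully shut (horizontal distance between cylinder and pad below 0.015 m and z of cylinder in the frame of rack between 0.012 and 0.025 m and angle between cylinder's own z axis and vertical below 0.12 rad and linear speed of cylinder below 0.03 m/s and value of joint bar below 0.008 m); the robot touches nothing.
It fails at once if the cylinder already hanging is shifted by more than 25 mm or tilted by more than 0.35 rad (distance of hung_cylinder from where it was at the start of the episode above 0.025 m or angle between hung_cylinder's own z axis and vertical above 0.35 rad).
It fails at once if the carried cylinder is tipped by more than 0.6 rad (angle between cylinder's own z axis and vertical above 0.6 rad).
It fails at once if the meter, jar or wrench is moved by more than 30 mm (distance of any of meter, jar, wrench from where it was at the start of the episode above 0.03 m).
It also fails if it takes over 64 s, if anything falls off the work surface, if the arm or the gripper's body presses on something with over 40 N, if the wrist force passes 120 N, or if a joint passes its speed limit or range.

### The arm

A 7-joint arm with a two-finger parallel gripper is mounted at the origin on the work surface. World frame = base frame: x ahead of the robot, y to its left, z up, the work surface at z = 0. Lengths are in m, angles in rad, forces in N, time in s.
With the tool pointing down it reaches from about 0.4 to 0.925 m from the base axis. Payload 5.6 kg.
Tool frame: the origin (TCP) lies at the very end of the fingers, on their centre line; the grasp point (between the pads) lies 19 mm behind it; x points along the fingers, y is the direction in which the jaws open and shut, and the axes are right-handed (so a half turn about x gives the same grasp; the last joint's range is limited). The gripper opens to 85 mm and grips with 20 to 120 N. Pads are 22 mm wide; open, the fingers measure 114 mm over their backs; the gripper's body (76 mm by 85 mm) begins 54 mm behind the grasp point. The pads swing forward as they close: fully open they stand 13 mm farther back than shut.
Start: joints at [1.225, 0.468, -0.012, 1.603, 0.006, 1.071, -0.056], TCP at [0.194, -0.62, 0.231] pointing down, gripper open.
Joint ranges: [-2.53, 2.53], [-0.31, 2.02], [-1.57, 1.55], [0.28, 2.44], [-1.29, 4.43], [0.15, 1.84], [-2.92, 2.92]. Speed limits (rad/s): [2.57, 2.57, 3.14, 3.14, 3.14, 3.14, 3.14].

### API

Orientations are given as a unit quaternion [x, y, z, w].
In Python, from plant import observe, eyes, arm gives the robot as it stands.
- The arm moves only by the tool servo_tool, never from a script. Its argument "plan" is a list of rows, each a list of 7 numbers: the shift along the tool's x, y, z in m, then the turn, a rotation vector about the tool's x, y, z in degrees, then the finger opening in m, from 0 to 0.0854. In form: [[dx, dy, dz, rx, ry, rz, jaw], ...]. A call has 1 to 5 rows; each row is the pose to reach, as a shift and turn from the pose measured when the call began, along the tool's axes at that moment; what a row does not reach only later rows make up. A row lasts 1/8 s, in which the tool goes at most 62.5 mm and 10.7 degrees, less where a joint would pass 70% of its speed; a pose out of reach is approached as far as the arm can. A call with a gripper value outside its range is refused whole. The fingers move at their own pace and stop on an object; "squeeze" is the grip in N (left out, the last holds). Time passes only in rows, so rows that repeat a pose let the fingers close. It gives the time, the measured TCP pose, the force and the opening at its end, in the units of the state.
- observe(): the state, without advancing time (a new reading comes with each control period).
- eyes.read_camera(name): name is "side" or "top"; returns (picture, depth): 420x560x3 uint8, red, green, blue; 420x560 float32, m along the optical axis (not along the pixel's ray), 0 where there is no reading.
- eyes.camera_info(name): a dict with "fx", "fy", "cx", "cy" (pixels), "R" (3x3) and "t" (3): a world point X has camera coordinates R X + t. Camera axes: x right, y down, z forward; pixel columns grow to the right and rows downward; lengths in m; the calibration is good to about 2 mm. A picture is of the moment at which its call begins. camera_info takes no time and is no camera call.
- arm.close_job(): hands the job in, once; it reports no verdict.
The state is a dict: "clock": time; "joints": joint angles; "dq": joint speeds; "joint_efforts": joint torques, N m; "position": TCP position; "orientation": TCP orientation; "wrist_force": force on the tool from outside, world axes, zero at the start; "wrist_torque": the same for the moment, N m; "width": finger opening in m.
Only numpy, scipy, OpenCV 4.12 (cv2) and the standard library are available. Lean on these libraries where they do the work, as an engineer would, in place of code of your own. Each camera call takes 0.05 s, during which the arm holds its last target.

## Working session

There is one attempt and no reset: what is moved stays moved. The work goes in short steps, Python scripts to look and compute and a tool call to move; the robot and the scene stay as the last step left them, time stands still between calls to the robot, and variables do not carry over. Pictures are saved under pics/ and viewed, and the job is handed in when it is done.

Besides the shell and the picture viewer there is one more tool, called after "Call:" as name(argument=value, ...), one argument or row to a line, values as JSON. servo_tool: Moves the arm, as the interface text tells. Its arguments: {"type":"object","properties":{"plan":{"type":"array","items":{"type":"array","items":{"type":"number"}}},"squeeze":{"type":"number"}},"required":["plan"]}

```bash
ls; mkdir -p pics
python3 - <<'E'
from plant import observe, eyes, arm
import cv2, numpy as np
for k,v in observe().items(): print(k,np.round(v,4))
for n in ("top","side"):
    p,d=eyes.read_camera(n); cv2.imwrite(f"pics/{n}0.png",p[:,:,::-1]); np.savez(f"pics/{n}0.npz",p=p,d=d)
    i=eyes.camera_info(n); print({k:np.round(v,4).tolist() for k,v in i.items()})
E
```

```text
pics
clock 0.0
joints [ 1.225   0.4684 -0.0116  1.6036  0.006   1.0714 -0.0563]
dq [-0.0004 -0.0012 -0.0012  0.0003  0.0005 -0.0003  0.0012]
joint_efforts [ 1.00000e-04 -5.32391e+01  2.15000e-02 -2.51304e+01  1.14000e-02
  7.90000e-03  0.00000e+00]
position [ 0.1936 -0.6199  0.2303]
orientation [-0.6989 -0.1073  0.6991 -0.106 ]
wrist_force [ 1.1168  0.1265 -0.8019]
wrist_torque [-0.0454  0.0573 -0.0201]
width 0.0852
{'fx': 475.0986, 'fy': 475.0986, 'cx': 280.0309, 'cy': 204.0456, 'R': [[-0.0197, -0.9997, -0.016], [-0.999, 0.0203, -0.0404], [0.0407, 0.0152, -0.9991]], 't': [0.0289, 0.5879, 1.3255]}
{'fx': 457.0069, 'fy': 457.0069, 'cx': 277.6303, 'cy': 213.7607, 'R': [[-0.9116, -0.4109, -0.0142], [-0.2237, 0.5246, -0.8214], [0.345, -0.7456, -0.5701]], 't': [0.5593, 0.2805, 0.817]}
```

View pics/top0.png

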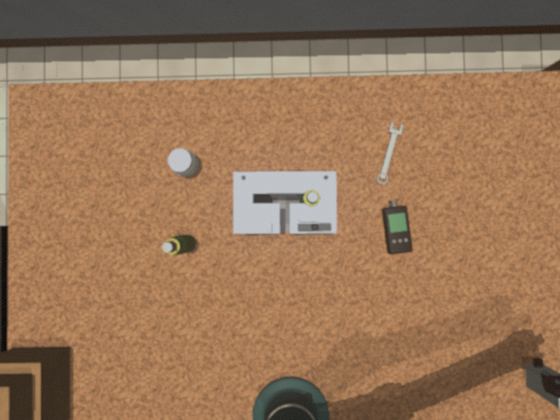

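View pics/side0.png

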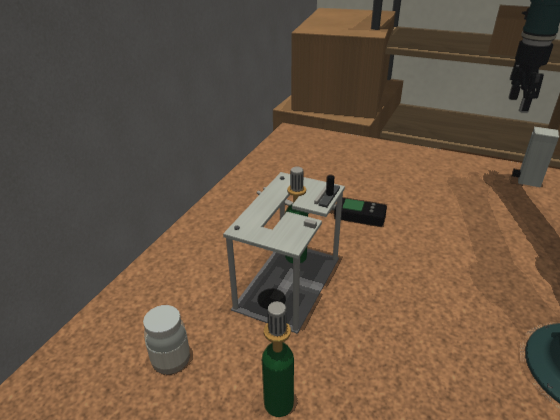

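The top view shows the rack at the centre (233–337, 170–235) with its mouth facing the robot. The cylinder to hang is at (172,246), the hung one at (312,198), the bar post at (314,227), the jar at (182,162), the meter at (397,229) and the wrench at (390,155). The free berth is the left one (+y). Next I'll measure with depth.

```bash
cat > h.py <<'E'
import numpy as np, cv2
from plant import observe, eyes, arm
from scipy.spatial.transform import Rotation as Ro
def cloud(n,d):
    i=eyes.camera_info(n); v,u=np.mgrid[:d.shape[0],:d.shape[1]]
    c=np.stack([(u-i['cx'])/i['fx']*d,(v-i['cy'])/i['fy']*d,d],-1)
    return (c-np.array(i['t']))@np.array(i['R'])
def pose():
    o=observe(); return np.array(o['position']),Ro.from_quat(o['orientation']).as_matrix(),o
def tool(dw):
    p,R,o=pose(); return R.T@np.array(dw)
E
python3 - <<'E'
from h import *
import itertools
P={}
for n in ("top","side"):
    z=np.load(f"pics/{n}0.npz"); X=cloud(n,z['d']); X[z['d']==0]=np.nan; P[n]=(X,z['p'])
X,p=P['top']; 
# plate
m=(abs(X[...,2]-.2)<.008)&(abs(X[...,1])<.25)&(X[...,0]>.3)&(X[...,0]<.8)
lab=cv2.connectedComponentsWithStats(m.astype(np.uint8))
k=1+np.argmax(lab[2][1:,4]); mm=lab[1]==k
pts=X[mm]; r=cv2.minAreaRect(pts[:,:2].astype(np.float32)); print('plate',r,cv2.boxPoints(r).round(4).tolist(),np.median(pts[:,2]),len(pts))
for n,(X,p) in P.items():
    for lo,hi,nm in ((.222,.24,'top232'),(.24,.26,'post')):
        m=(X[...,2]>lo)&(X[...,2]<hi)&(X[...,0]>.3)&(X[...,0]<.8)&(abs(X[...,1])<.5)
        nl,L,S,C=cv2.connectedComponentsWithStats(m.astype(np.uint8))
        for j in range(1,nl):
            q=X[L==j]; 
            if len(q)>4: print(n,nm,len(q),q.mean(0).round(4),q.min(0).round(4),q.max(0).round(4))
    m=(X[...,2]>.1)&(X[...,2]<.125)&(X[...,1]>.1)
    q=X[m]; print(n,'z.1-.125',len(q),np.nanmin(q,0),np.nanmax(q,0))
q=X[290:305,265:280];
E
python3 - <<'E'
import cv2
p=cv2.imread('pics/top0.png'); cv2.imwrite('pics/t0z.png',cv2.resize(p[150:260,150:350],None,fx=4,fy=4,interpolation=cv2.INTER_CUBIC))
E
```

```text
plate ((0.5845704674720764, 0.002563849091529846), (0.24793462455272675, 0.14838144183158875), 88.84783935546875) [[0.5078999996185303, -0.11990000307559967], [0.6563000082969666, -0.12290000170469284], [0.6611999869346619, 0.125], [0.5128999948501587, 0.12800000607967377]] 0.20042823115870984 5244
top top232 106 [0.4834 0.2804 0.2317] [0.4716 0.2686 0.2224] [0.4956 0.2934 0.2381]
top post 102 [ 0.5929 -0.0621  0.2512] [ 0.5798 -0.0749  0.243 ] [ 0.6051 -0.0493  0.256 ]
top post 36 [ 0.5235 -0.0669  0.2485] [ 0.517  -0.0733  0.2448] [ 0.5309 -0.0594  0.2529]
top z.1-.125 930 [0.03922787 0.24537995 0.10000662] [0.73491468 0.75476581 0.12491657]
side top232 99 [ 0.5917 -0.0513  0.2309] [ 0.5814 -0.0614  0.2221] [ 0.6069 -0.0454  0.2397]
side top232 65 [ 0.5236 -0.0597  0.231 ] [ 0.5172 -0.0651  0.222 ] [ 0.5322 -0.0543  0.24  ]
side top232 276 [0.4827 0.2871 0.2299] [0.4712 0.2713 0.222 ] [0.4964 0.2975 0.2339]
side post 122 [ 0.5933 -0.0553  0.2483] [ 0.5821 -0.0734  0.2401] [ 0.6083 -0.0454  0.253 ]
side post 46 [ 0.5241 -0.0617  0.246 ] [ 0.5173 -0.0715  0.2403] [ 0.5326 -0.0558  0.2498]
side z.1-.125 1384 [0.45894769 0.11835614 0.10003086] [0.73751031 0.31184216 0.1249901 ]
```

View pics/t0z.png

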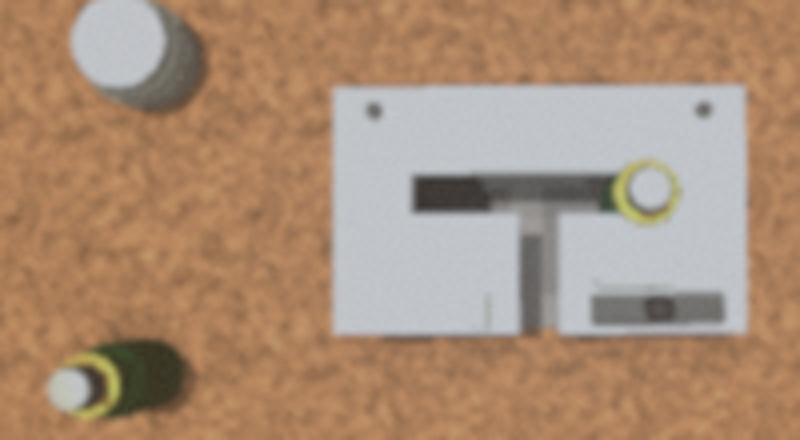

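```bash
cat >> h.py <<'E'
C=np.array([.5846,.0026]); a=np.arctan2(-.0049,.2479)  # rack yaw
rx=np.array([np.cos(a),np.sin(a)]); ry=np.array([-rx[1],rx[0]])
def rack(x,y): return C+x*rx+y*ry
def inrack(p): d=np.array(p[:2])-C; return np.array([d@rx,d@ry])
def go(x,y,z,jaw=None):
    """shift/turn in tool axes to world target; jaw = world yaw (deg) wanted for tool y (mod 180)"""
    p,R,o=pose(); d=R.T@(np.array([x,y,z])-p); s='shift mm %s'%(d*1e3).round(1)
    if jaw is not None:
        c=[]
        for k in (0,180):
            b=np.radians(jaw+k); yy=np.array([np.cos(b),np.sin(b),0]); xx=np.array([0,0,-1.]); T=np.stack([xx,yy,np.cross(xx,yy)],1)
            c.append(np.degrees(Ro.from_matrix(R.T@T).as_rotvec()))
        for q in c: s+=' turn %s'%q.round(1)
    print(s)
E
python3 - <<'E'
from h import *
p,R,o=pose(); print(R.round(3)); print(np.degrees(a),rack(-.075,0),rack(.01,0),rack(.01,.065))
go(.44,-.22,.33,88.85)
E
```

```text
[[-0.001  0.298 -0.955]
 [ 0.001 -0.955 -0.298]
 [-1.    -0.002  0.   ]]
-1.132362910953229 [0.50961465 0.00408216] [0.59459805 0.00240238] [0.59588259 0.06738968]
shift mm [ -99.1 -308.5 -354.4] turn [-1.615e+02 -1.000e-01  0.000e+00] turn [18.5  0.   0.1]
```

Call:
servo_tool(
  plan=[
    [-0.05, -0.03, -0.035, 4, 0, 0, 0.085],
    [-0.09, -0.07, -0.08, 8, 0, 0, 0.085],
    [-0.1, -0.11, -0.13, 12, 0, 0, 0.085],
    [-0.1, -0.15, -0.175, 16, 0, 0, 0.085],
    [-0.1, -0.19, -0.22, 18.5, 0, 0, 0.085],
  ],
)

```text
clock: 0.72
position: [0.3423, -0.3806, 0.3309]
orientation: [-0.707, 0.007, 0.707, 0.008]
wrist_force: [0.4, -0.9, 0.9]
width: 0.085
```

Run:
```python
from h import *
go(.46,-.1,.33,88.85)
go(.48,.28,.33,88.85); print(observe()['joints'])
```

```text
shift mm [   1.1 -283.1 -111.6] turn [ 1.799e+02  1.000e-01 -0.000e+00] turn [-0.1  0.   0.1]
shift mm [   1.5 -663.5 -123.3] turn [ 1.799e+02  1.000e-01 -0.000e+00] turn [-0.1  0.   0.1]
[ 0.86517016  0.14635857 -0.1024245   1.80909322  0.01539094  1.18769478
 -0.83451955]
```

Call:
servo_tool(
  plan=[
    [0, -0.05, -0.025, 0, 0, 0, 0.085],
    [0, -0.105, -0.05, 0, 0, 0, 0.085],
    [0, -0.16, -0.075, 0, 0, 0, 0.085],
    [0, -0.215, -0.1, 0, 0, 0, 0.085],
    [0, -0.27, -0.112, 0, 0, 0, 0.085],
  ],
)

```text
clock: 1.35
position: [0.4607, -0.1111, 0.3309]
orientation: [-0.707, 0.007, 0.707, 0.008]
wrist_force: [0.5, -0.2, 0.4]
width: 0.085
```

Call:
servo_tool(
  plan=[
    [0, -0.06, 0, 0, 0, 0, 0.085],
    [0, -0.12, 0, 0, 0, 0, 0.085],
    [0, -0.18, 0, 0, 0, 0, 0.085],
    [0, -0.24, 0, 0, 0, 0, 0.085],
    [0, -0.3, -0.01, 0, 0, 0, 0.085],
  ],
)

```text
clock: 1.98
position: [0.4766, 0.1903, 0.3314]
orientation: [0.707, -0.007, -0.707, -0.008]
wrist_force: [0.2, -0.5, 0.4]
width: 0.0849
```

Run:
```python
from h import *
go(.4834,.2808,.194,88.85)
print(observe()['joints'])
```

```text
shift mm [137.4 -90.6  -4.8] turn [179.9   0.    0. ] turn [-0.1 -0.   0. ]
[ 0.10033338  0.20129281 -0.6224739   1.77960659  0.12513298  1.1997886
 -2.15035762]
```

Call:
servo_tool(
  plan=[
    [0.02, -0.045, -0.002, 0, 0, 0, 0.085],
    [0.03, -0.0906, -0.005, 0, 0, 0, 0.085],
    [0.06, -0.0906, -0.005, 0, 0, 0, 0.085],
    [0.075, -0.0906, -0.005, 0, 0, 0, 0.085],
    [0.075, -0.0906, -0.005, 0, 0, 0, 0.085],
  ],
)

```text
clock: 2.6
position: [0.4833, 0.2797, 0.2554]
orientation: [-0.706, 0.008, 0.708, 0.008]
wrist_force: [0.5, 0.6, -0.1]
width: 0.0848
```

Run:
```python
from h import *
go(.4834,.2808,.194,88.85)
for n in ("top","side"):
    p,d=eyes.read_camera(n); cv2.imwrite(f"pics/{n}1.png",p[:,:,::-1]); np.savez(f"pics/{n}1.npz",p=p,d=d)
im=cv2.imread('pics/side1.png'); cv2.imwrite('pics/side1z.png',cv2.resize(im[180:420,180:420],None,fx=2.5,fy=2.5))
```

```text
shift mm [61.4 -1.2 -0.2] turn [ 1.799e+02 -1.000e-01 -2.000e-01] turn [-0.1  0.1 -0.1]
```

View pics/side1z.png

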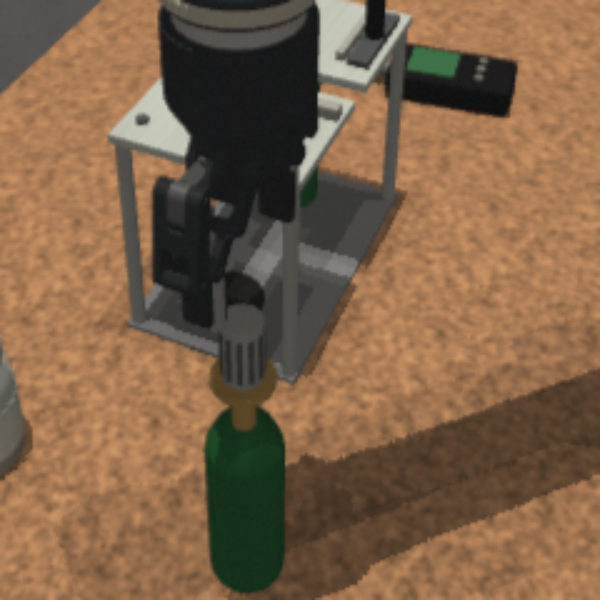

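Run:
```python
from h import *
for n in ("side","top"):
    i=eyes.camera_info(n)
    for q in (pose()[0],[.4834,.2808,.232],[.4834,.2808,.0]):
        c=np.array(i['R'])@np.array(q)+i['t']; uv=[i['fx']*c[0]/c[2]+i['cx'],i['fy']*c[1]/c[2]+i['cy']]; print(n,np.round(uv,1), ((np.array(uv)-180)*2.5).round(0))
    z=np.load(f'pics/{n}0.npz');X=cloud(n,z['d'])
    m=(X[...,2]>.19)&(X[...,2]<.24)&(X[...,1]>.22)&(X[...,1]<.34)&(X[...,0]<.6)&(X[...,0]>.4)
    q=X[m];print(len(q),q.min(0),q.max(0))
X=cloud('side',np.load('pics/side1.npz')['d'])
m=(X[...,2]>.24)&(X[...,2]<.30)&(X[...,1]>.2)&(X[...,0]<.6)&(X[...,0]>.4);q=X[m];print(len(q),q.min(0),q.max(0),np.percentile(q,[5,50,95],axis=0))
```

```text
side [276.9 292.3] [242. 281.]
side [277.6 305.6] [244. 314.]
side [279.5 402.4] [249. 556.]
548 [0.4706093  0.27129075 0.19005969] [0.49710099 0.29834193 0.23387212]
top [164.8 247.3] [-38. 168.]
top [167.4 247.1] [-32. 168.]
top [188. 243.] [ 20. 158.]
141 [0.46462192 0.26548309 0.19019054] [0.4955524  0.29338762 0.23812207]
478 [0.47126985 0.23285071 0.26907378] [0.49392173 0.33818329 0.29990156] [[0.47241827 0.23702098 0.27222085]
 [0.47968336 0.2397836  0.28616134]
 [0.49141349 0.33721113 0.29793951]]
```

Call:
servo_tool(
  plan=[
    [0.03, -0.002, 0, 0, 0, 0, 0.085],
    [0.055, -0.0022, 0, 0, 0, 0, 0.085],
    [0.0615, -0.0022, 0, 0, 0, 0, 0.085],
    [0.0615, -0.0022, 0, 0, 0, 0, 0.085],
  ],
)

```text
clock: 3.2
position: [0.4849, 0.2827, 0.1966]
orientation: [0.708, -0.008, -0.706, -0.009]
wrist_force: [0.3, 0.0, -0.3]
width: 0.0851
```

Call:
servo_tool(
  plan=[
    [0, 0, 0, 0, 0, 0, 0.05],
    [0, 0, 0, 0, 0, 0, 0.035],
    [0, 0, 0, 0, 0, 0, 0.02],
    [0, 0, 0, 0, 0, 0, 0.015],
    [0, 0, 0, 0, 0, 0, 0.015],
  ],
  squeeze=60,
)

```text
clock: 3.82
position: [0.4852, 0.283, 0.1972]
orientation: [0.708, -0.008, -0.706, -0.009]
wrist_force: [-0.2, 0.6, 4.1]
width: 0.0244
```

Call:
servo_tool(
  plan=[
    [0, 0, 0, 0, 0, 0, 0.01],
    [0, 0, 0, 0, 0, 0, 0.01],
    [0, 0, 0, 0, 0, 0, 0.01],
  ],
  squeeze=60,
)

```text
clock: 4.2
position: [0.4852, 0.283, 0.1972]
orientation: [0.708, -0.008, -0.706, -0.009]
wrist_force: [-0.4, 0.9, 3.1]
width: 0.025
```

Call:
servo_tool(
  plan=[
    [-0.015, 0, 0, 0, 0, 0, 0.01],
    [-0.03, 0, 0, 0, 0, 0, 0.01],
    [-0.03, 0, 0, 0, 0, 0, 0.01],
    [-0.03, 0, 0, 0, 0, 0, 0.01],
  ],
  squeeze=60,
)

```text
clock: 4.7
position: [0.4849, 0.2826, 0.227]
orientation: [0.708, -0.008, -0.706, -0.009]
wrist_force: [-1.3, 0.4, -5.8]
width: 0.0247
```

Run:
```python
from h import *
p,R,o=pose(); print(R[:,0].round(4),o['wrist_force'],o['wrist_torque'])
q=rack(-.15,0); print(q); go(*q,.228,88.85)
```

```text
[ 0.0031  0.0013 -1.    ] [-1.27771035  0.36704267 -5.84014246] [ 0.01084612  0.09869191 -0.00015782]
[0.43462929 0.00556433]
shift mm [ -1.5 278.1  43.8] turn [1.798e+02 1.000e-01 3.000e-01] turn [-0.2 -0.2  0.1]
```

Call:
servo_tool(
  plan=[
    [0, 0.02, 0.015, 0, 0, 0, 0.01],
    [0, 0.055, 0.03, 0, 0, 0, 0.01],
    [0, 0.095, 0.043, 0, 0, 0, 0.01],
    [-0.001, 0.135, 0.043, 0, 0, 0, 0.01],
    [-0.001, 0.175, 0.043, 0, 0, 0, 0.01],
  ],
)

```text
clock: 5.32
position: [0.4373, 0.1073, 0.2275]
orientation: [0.708, -0.008, -0.706, -0.008]
wrist_force: [0.5, 0.8, -5.3]
width: 0.0245
```

Call:
servo_tool(
  plan=[
    [0, 0.04, 0, 0, 0, 0, 0.01],
    [0, 0.07, 0, 0, 0, 0, 0.01],
    [0, 0.095, 0, 0, 0, 0, 0.01],
    [0, 0.103, 0.0, 0, 0, 0, 0.01],
    [0, 0.103, 0.0, 0, 0, 0, 0.01],
  ],
)

```text
clock: 5.95
position: [0.4348, 0.0047, 0.2272]
orientation: [0.708, -0.008, -0.706, -0.009]
wrist_force: [0.7, 0.8, -4.9]
width: 0.0249
```

Run:
```python
from h import *
p,R,o=pose(); print(R[:,0].round(4),o['wrist_force'],o['wrist_torque'],inrack(p))
q=rack(-.11,0); print(q); go(*q,.228,88.85)
for n in ("top","side"):
    p,d=eyes.read_camera(n); cv2.imwrite(f"pics/{n}2.png",p[:,:,::-1]); np.savez(f"pics/{n}2.npz",p=p,d=d)
im=cv2.imread('pics/side2.png'); cv2.imwrite('pics/side2z.png',cv2.resize(im[120:360,210:430],None,fx=2.5,fy=2.5))
X=cloud('side',d); p=pose()[0]
for lo,hi in ((.03,.05),(.08,.1),(.12,.15),(.212,.215)):
    m=(X[...,2]>lo)&(X[...,2]<hi)&(abs(X[...,1]-p[1])<.04)&(abs(X[...,0]-p[0])<.04)
    if m.sum()>3: q=X[m];print(lo,len(q),q.min(0).round(4),q.max(0).round(4))
```

```text
[ 0.0026  0.0013 -1.    ] [ 0.71211841  0.76912681 -4.92837881] [ 0.10347404 -0.0187603   0.00438724] [-0.14982159 -0.00088871]
[0.47462148 0.00477384]
shift mm [ -0.7  -1.  -39.8] turn [1.798e+02 1.000e-01 2.000e-01] turn [-0.2 -0.1  0.1]
0.03 160 [0.4097 0.0026 0.03  ] [0.4558 0.0339 0.0499]
0.08 191 [0.4096 0.0035 0.0801] [0.4591 0.0335 0.0995]
0.12 317 [0.4094 0.0048 0.12  ] [0.4591 0.0331 0.1499]
0.212 48 [ 0.415  -0.0084  0.212 ] [0.4512 0.028  0.215 ]
```

View pics/side2z.png

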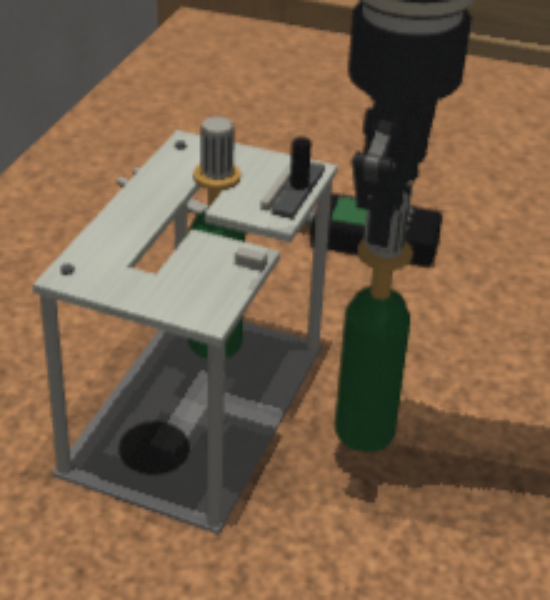

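Call:
servo_tool(
  plan=[
    [0, -0.001, -0.02, -0.2, 0, 0, 0.01],
    [-0.001, -0.001, -0.04, -0.2, 0, 0, 0.01],
    [-0.001, -0.001, -0.05, -0.2, 0, 0, 0.01],
    [-0.001, -0.001, -0.055, -0.2, 0, 0, 0.01],
    [-0.001, -0.001, -0.055, -0.2, 0, 0, 0.01],
  ],
)

```text
clock: 6.68
position: [0.4896, 0.0058, 0.2282]
orientation: [0.708, -0.005, -0.706, -0.007]
wrist_force: [-0.2, -0.5, -5.2]
width: 0.0248
```

Run:
```python
from h import *
p,R,o=pose(); print(R[:,0].round(4),o['wrist_force'],inrack(p))
q=rack(.01,0); print(q); go(*q,.228,88.85)
for n in ("top","side"):
    p,d=eyes.read_camera(n); cv2.imwrite(f"pics/{n}3.png",p[:,:,::-1]); np.savez(f"pics/{n}3.npz",p=p,d=d)
im=cv2.imread('pics/side3.png'); cv2.imwrite('pics/side3z.png',cv2.resize(im[150:270,210:370],None,fx=5,fy=5,interpolation=cv2.INTER_CUBIC))
```

```text
[ 0.002   0.0018 -1.    ] [-0.19793895 -0.53318888 -5.18298299] [-0.09509243  0.00129242]
[0.59459805 0.00240238]
shift mm [   0.5    1.6 -105.1] turn [-179.8   -0.2   -0.2] turn [ 0.2 -0.1  0.1]
```

View pics/side3z.png

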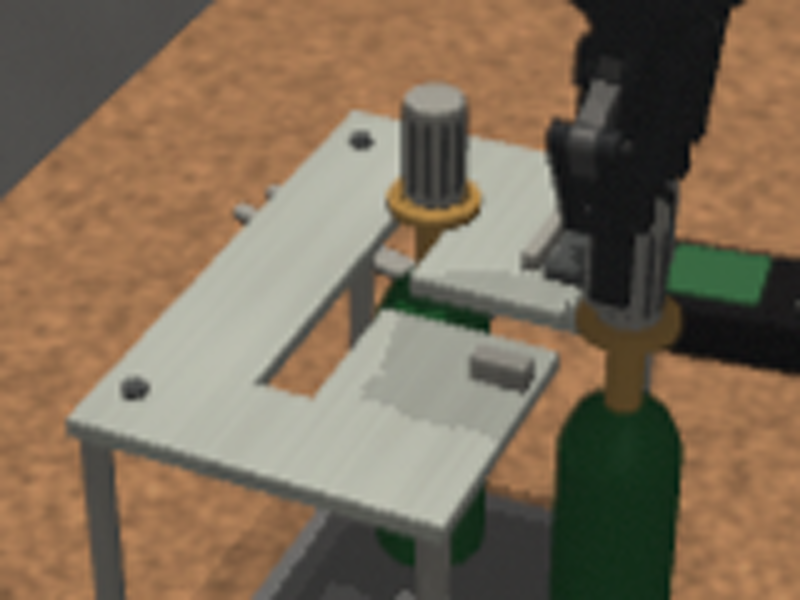

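Call:
servo_tool(
  plan=[
    [0, 0.001, -0.012, 0, 0, 0, 0.01],
    [0, 0.0012, -0.024, 0, 0, 0, 0.01],
    [0, 0.0013, -0.036, 0, 0, 0, 0.01],
    [0, 0.0014, -0.048, 0, 0, 0, 0.01],
    [0, 0.0014, -0.056, 0, 0, 0, 0.01],
  ],
)

```text
clock: 7.4
position: [0.5461, 0.0032, 0.2282]
orientation: [0.708, -0.006, -0.706, -0.007]
wrist_force: [-0.9, -0.4, -5.0]
width: 0.0248
```

Run:
```python
from h import *
p,R,o=pose(); print(R[:,0].round(4),o['wrist_force'],inrack(p))
q=rack(.01,0); go(*q,.228,88.85)
for n in ("top","side"):
    p,d=eyes.read_camera(n); cv2.imwrite(f"pics/{n}4.png",p[:,:,::-1]); np.savez(f"pics/{n}4.npz",p=p,d=d)
im=cv2.imread('pics/side4.png'); cv2.imwrite('pics/side4z.png',cv2.resize(im[150:270,210:370],None,fx=5,fy=5,interpolation=cv2.INTER_CUBIC))
```

```text
[ 0.0019  0.0017 -1.    ] [-0.85687631 -0.37273555 -4.9841522 ] [-0.03848009 -0.00017085]
shift mm [  0.3  -0.1 -48.5] turn [-179.9   -0.2   -0.2] turn [ 0.1 -0.1  0.1]
```

View pics/side4z.png

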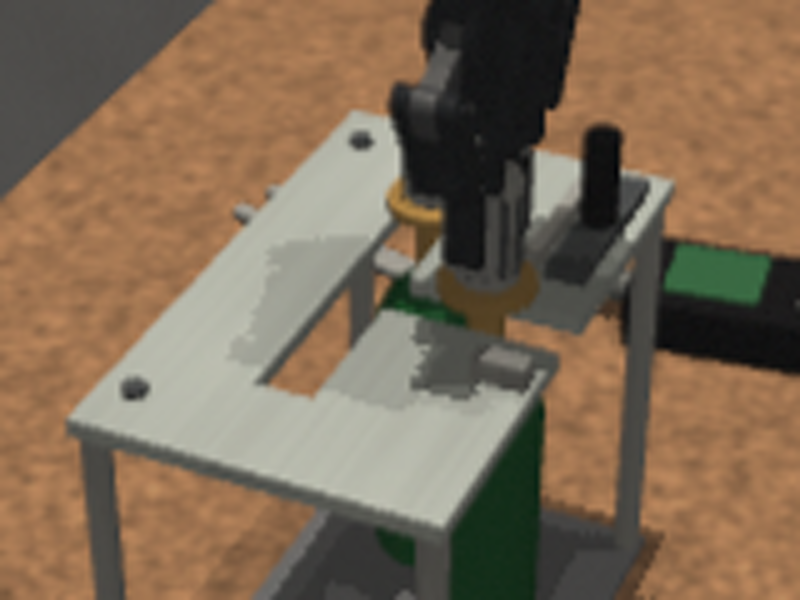

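Call:
servo_tool(
  plan=[
    [0, 0, -0.012, 0, 0, 0, 0.01],
    [0, 0, -0.025, 0, 0, 0, 0.01],
    [0, 0, -0.038, 0, 0, 0, 0.01],
    [0, 0, -0.0485, 0, 0, 0, 0.01],
    [0, 0, -0.0485, 0, 0, 0, 0.01],
  ],
)

```text
clock: 8.12
position: [0.5953, 0.0024, 0.2281]
orientation: [0.708, -0.005, -0.706, -0.007]
wrist_force: [-0.6, -0.2, -4.7]
width: 0.0247
```

Run:
```python
from h import *
p,R,o=pose(); print(R[:,0].round(4),o['wrist_force'],inrack(p))
q=rack(.01,.065); go(*q,.228,88.85)
for n in ("top","side"):
    p,d=eyes.read_camera(n); cv2.imwrite(f"pics/{n}5.png",p[:,:,::-1]); np.savez(f"pics/{n}5.npz",p=p,d=d)
im=cv2.imread('pics/side5.png'); cv2.imwrite('pics/side5z.png',cv2.resize(im[150:270,210:370],None,fx=5,fy=5,interpolation=cv2.INTER_CUBIC))
```

```text
[ 0.0022  0.0024 -1.    ] [-0.62112198 -0.24669079 -4.65230931] [1.07235798e-02 5.98616449e-05]
shift mm [  0.3 -64.9   0.6] turn [-179.9   -0.2   -0.2] turn [ 0.1 -0.1  0.1]
```

View pics/side5z.png

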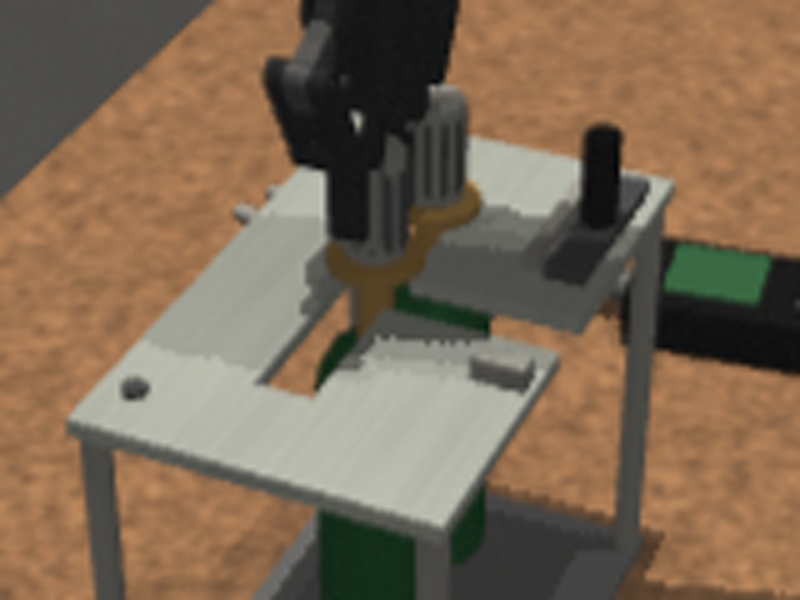

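Clear so far: the neck is at the junction, with the collar above the plate. Next I'll move along the cross leg.

Call:
servo_tool(
  plan=[
    [0, -0.015, 0.0002, 0, 0, 0, 0.01],
    [0, -0.03, 0.0003, 0, 0, 0, 0.01],
    [0, -0.045, 0.0005, 0, 0, 0, 0.01],
    [0, -0.06, 0.0006, 0, 0, 0, 0.01],
    [0, -0.064, 0.0006, 0, 0, 0, 0.01],
  ],
)

```text
clock: 8.85
position: [0.5946, 0.0687, 0.2283]
orientation: [0.708, -0.004, -0.707, -0.006]
wrist_force: [0.1, 0.5, -5.2]
width: 0.0247
```

Call:
servo_tool(
  plan=[
    [0, 0, 0, 0, 0, 0, 0.01],
  ],
)

```text
clock: 8.98
position: [0.5946, 0.0687, 0.2283]
orientation: [0.708, -0.004, -0.707, -0.006]
wrist_force: [-0.9, -0.5, -5.2]
width: 0.0245
```

Run:
```python
from h import *
p,R,o=pose(); print(R[:,0].round(4),o['wrist_force'],inrack(p))
q=rack(.01,.065); go(*q,.218,88.85)
for n in ("top","side"):
    p,d=eyes.read_camera(n); cv2.imwrite(f"pics/{n}6.png",p[:,:,::-1]); np.savez(f"pics/{n}6.npz",p=p,d=d)
im=cv2.imread('pics/side6.png'); cv2.imwrite('pics/side6z.png',cv2.resize(im[170:320,210:370],None,fx=4,fy=4,interpolation=cv2.INTER_CUBIC))
```

```text
[ 0.0013  0.0023 -1.    ] [-0.85752997 -0.54775029 -5.19069177] [0.00869453 0.06630652]
shift mm [10.3  1.3 -1.3] turn [-1.797e+02 -2.000e-01 -1.000e-01] turn [ 0.3 -0.1  0.1]
```

View pics/side6z.png

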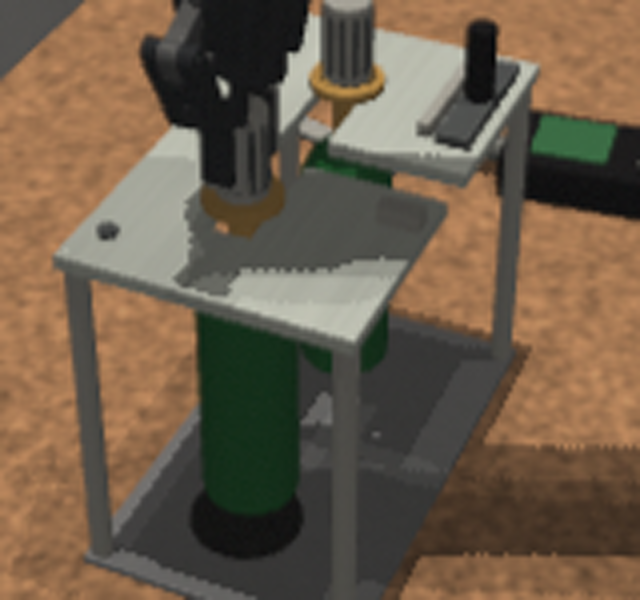

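Call:
servo_tool(
  plan=[
    [0.004, 0.0013, -0.001, 0, 0, 0, 0.01],
    [0.008, 0.0013, -0.0013, 0, 0, 0, 0.01],
    [0.0105, 0.0013, -0.0013, 0, 0, 0, 0.01],
    [0.0105, 0.0013, -0.0013, 0, 0, 0, 0.01],
  ],
)

```text
clock: 9.57
position: [0.5958, 0.0669, 0.2176]
orientation: [0.707, -0.005, -0.707, -0.006]
wrist_force: [0.2, -1.6, -4.3]
width: 0.0249
```

Call:
servo_tool(
  plan=[
    [0.0007, 0, 0, 0, 0, 0, 0.01],
    [0.0014, 0, 0, 0, 0, 0, 0.01],
    [0.0014, 0, 0, 0, 0, 0, 0.01],
  ],
)

```text
clock: 9.95
position: [0.596, 0.067, 0.2172]
orientation: [0.708, -0.005, -0.706, -0.006]
wrist_force: [-2.9, -1.6, 6.2]
width: 0.0243
```

Call:
servo_tool(
  plan=[
    [-0.0005, 0, 0, 0, 0, 0, 0.035],
    [-0.0005, 0, 0, 0, 0, 0, 0.05],
    [-0.0005, 0, 0, 0, 0, 0, 0.07],
    [-0.0005, 0, 0, 0, 0, 0, 0.07],
    [-0.0005, 0, 0, 0, 0, 0, 0.07],
  ],
)

```text
clock: 10.58
position: [0.596, 0.0671, 0.2176]
orientation: [0.708, -0.005, -0.706, -0.006]
wrist_force: [-0.2, 0.1, -0.9]
width: 0.0702
```

Call:
servo_tool(
  plan=[
    [-0.015, 0, 0, 0, 0, 0, 0.07],
    [-0.035, 0, 0, 0, 0, 0, 0.07],
    [-0.065, 0, 0, 0, 0, 0, 0.07],
    [-0.1, 0, 0, 0, 0, 0, 0.07],
    [-0.13, 0, 0, 0, 0, 0, 0.04],
  ],
)

```text
clock: 11.2
position: [0.596, 0.067, 0.3503]
orientation: [0.708, -0.004, -0.706, -0.006]
wrist_force: [-0.6, -0.2, 0.3]
width: 0.0534
```

Run:
```python
from h import *
p,R,o=pose(); print(R[:,0].round(4),o['wrist_force'],inrack(p))
for n in ("top","side"):
    p,d=eyes.read_camera(n); cv2.imwrite(f"pics/{n}7.png",p[:,:,::-1]); np.savez(f"pics/{n}7.npz",p=p,d=d)
    X=cloud(n,d)
    m=(X[...,2]>.225)&(X[...,2]<.262)&(X[...,0]>.5)&(X[...,0]<.65)&(abs(X[...,1])<.12)
    nl,L,S,_=cv2.connectedComponentsWithStats(m.astype(np.uint8))
    for j in range(1,nl):
        q=X[L==j]
        if len(q)>10: print(n,len(q),q.mean(0).round(4),q.min(0).round(4),q.max(0).round(4),inrack(q.mean(0)))
im=cv2.imread('pics/side7.png'); cv2.imwrite('pics/side7z.png',cv2.resize(im[130:320,210:370],None,fx=3,fy=3,interpolation=cv2.INTER_CUBIC))
```

```text
[ 0.0039  0.0025 -1.    ] [-0.55612853 -0.20728699  0.25955106] [0.01011276 0.06458617]
top 106 [ 0.5928 -0.0617  0.2508] [ 0.58   -0.0747  0.2296] [ 0.605  -0.0493  0.2567] [ 0.00947008 -0.06414064]
top 37 [ 0.5233 -0.0664  0.2492] [ 0.517  -0.0732  0.233 ] [ 0.5309 -0.0593  0.2541] [-0.05989629 -0.07018614]
side 205 [ 0.5928 -0.0537  0.242 ] [ 0.5815 -0.0712  0.2251] [ 0.6077 -0.0454  0.2532] [ 0.00926082 -0.05609604]
side 99 [ 0.5239 -0.0608  0.2388] [ 0.5168 -0.0714  0.2255] [ 0.5326 -0.0559  0.2512] [-0.0594248  -0.06456323]
side 251 [0.5922 0.0744 0.2426] [0.5817 0.0565 0.2251] [0.6076 0.0822 0.2534] [0.00618702 0.07193761]
```

View pics/side7z.png

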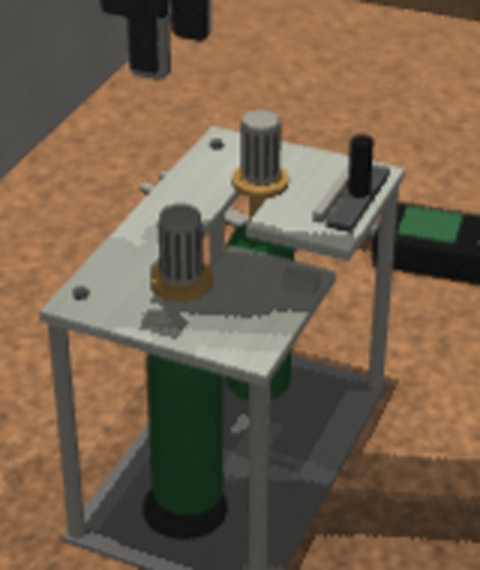

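Run:
```python
from h import *
q=rack(-.06,-.108); print(q); go(*q,.35,88.85); go(*q,.223,88.85)
```

```text
[ 0.5224774  -0.10419318]
shift mm [  1.5 172.9  72.4] turn [-179.7   -0.3   -0.9] turn [ 0.3 -0.6  0.2]
shift mm [128.5 173.3  73.7] turn [-179.7   -0.3   -0.9] turn [ 0.3 -0.6  0.2]
```

Call:
servo_tool(
  plan=[
    [0, 0.04, 0.02, 0, 0, 0, 0.0],
    [0, 0.09, 0.04, 0, 0, 0, 0.0],
    [0, 0.14, 0.06, 0, 0, 0, 0.0],
    [0.001, 0.173, 0.0725, 0.3, -0.6, 0.2, 0.0],
    [0.001, 0.173, 0.0725, 0.3, -0.6, 0.2, 0.0],
  ],
)

```text
clock: 11.92
position: [0.5213, -0.1076, 0.3504]
orientation: [-0.707, 0.01, 0.708, 0.009]
wrist_force: [-0.2, 0.2, 0.1]
width: -0.0002
```

Run:
```python
from h import *
q=rack(-.06,-.108); print(observe()['width']); go(*q,.223,88.85)
```

```text
-0.00021190111348266466
shift mm [127.4  -3.6  -1.3] turn [ 1.796e+02 -1.000e-01 -1.000e-01] turn [-0.4  0.1 -0.1]
```

Call:
servo_tool(
  plan=[
    [0.04, 0, -0.001, -0.4, 0, 0, 0],
    [0.08, 0, -0.001, -0.4, 0, 0, 0],
    [0.115, 0, -0.001, -0.4, 0, 0, 0],
    [0.126, 0, -0.001, -0.4, 0, 0, 0],
    [0.126, 0, -0.001, -0.4, 0, 0, 0],
  ],
)

```text
clock: 12.55
position: [0.5224, -0.107, 0.2245]
orientation: [-0.707, 0.007, 0.708, 0.006]
wrist_force: [0.9, -0.2, 0.7]
width: 0.0001
```

Run:
```python
from h import *
p,R,o=pose(); print(o['wrist_force'],inrack(p))
go(*rack(-.06,-.04),.223,88.85)
for n in ("side",):
    p,d=eyes.read_camera(n); cv2.imwrite(f"pics/{n}8.png",p[:,:,::-1])
im=cv2.imread('pics/side8.png'); cv2.imwrite('pics/side8z.png',cv2.resize(im[130:320,210:370],None,fx=3,fy=3,interpolation=cv2.INTER_CUBIC))
```

```text
[ 0.92377684 -0.24565574  0.73945091] [-0.06001485 -0.11080348]
shift mm [  1.5 -70.8  -0.1] turn [-1.799e+02  1.000e-01  1.000e-01] turn [ 0.1  0.1 -0. ]
```

View pics/side8z.png

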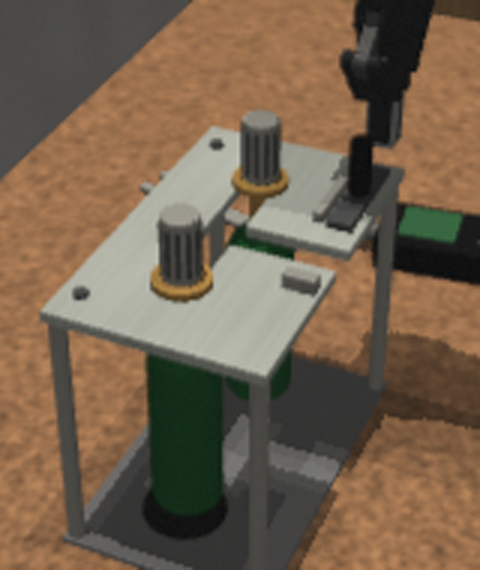

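The fingertips are behind the post, so I'll push the bar in small steps.

Call:
servo_tool(
  plan=[
    [0, -0.01, 0, 0, 0, 0, 0],
    [0, -0.022, 0, 0, 0, 0, 0],
    [0, -0.035, 0, 0, 0, 0, 0],
    [0, -0.047, 0, 0, 0, 0, 0],
    [0, -0.058, 0, 0, 0, 0, 0],
  ],
)

```text
clock: 13.22
position: [0.5242, -0.0485, 0.2256]
orientation: [0.707, -0.007, -0.707, -0.006]
wrist_force: [0.7, -2.0, 0.8]
width: 0.0001
```

Run:
```python
from h import *
p,R,o=pose(); print(o['wrist_force'],inrack(p))
go(*rack(-.06,-.03),.223,88.85)
for n in ("side","top"):
    p,d=eyes.read_camera(n); cv2.imwrite(f"pics/{n}9.png",p[:,:,::-1])
im=cv2.imread('pics/side9.png'); cv2.imwrite('pics/side9z.png',cv2.resize(im[130:320,210:370],None,fx=3,fy=3,interpolation=cv2.INTER_CUBIC))
```

```text
[ 0.67396597 -2.03132277  0.84458889] [-0.05942022 -0.05225609]
shift mm [  2.5 -22.3   0.5] turn [-1.799e+02  1.000e-01 -1.000e-01] turn [ 0.1 -0.  -0.1]
```

View pics/side9z.png

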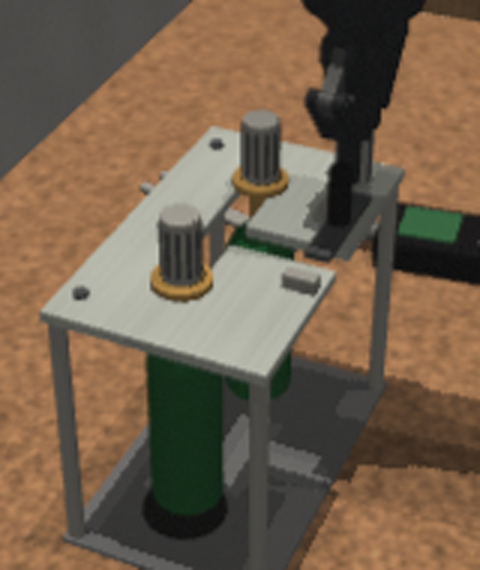

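Force is 2 N and the bar is moving. Continuing.

Call:
servo_tool(
  plan=[
    [0, -0.006, 0, 0, 0, 0, 0],
    [0, -0.012, 0, 0, 0, 0, 0],
    [0, -0.016, 0, 0, 0, 0, 0],
    [0, -0.018, 0, 0, 0, 0, 0],
  ],
)

```text
clock: 13.82
position: [0.524, -0.029, 0.2251]
orientation: [-0.707, 0.006, 0.707, 0.006]
wrist_force: [0.7, -1.9, -1.0]
width: 0.0002
```

Call:
servo_tool(
  plan=[
    [0, -0.002, 0, 0, 0, 0, 0],
    [0, -0.004, 0, 0, 0, 0, 0],
    [0, -0.004, 0, 0, 0, 0, 0],
  ],
)

```text
clock: 14.2
position: [0.524, -0.0267, 0.2251]
orientation: [-0.707, 0.007, 0.707, 0.005]
wrist_force: [0.2, -5.4, 0.5]
width: -0.0001
```

Call:
servo_tool(
  plan=[
    [0, -0.002, 0, 0, 0, 0, 0],
    [0, -0.004, 0, 0, 0, 0, 0],
    [0, -0.004, 0, 0, 0, 0, 0],
  ],
)

```text
clock: 14.58
position: [0.524, -0.0265, 0.2252]
orientation: [-0.707, 0.01, 0.707, 0.005]
wrist_force: [-1.0, -9.9, 1.8]
width: -0.0002
```

Run:
```python
from h import *
p,R,o=pose(); print(o['wrist_force'],inrack(p))
for n in ("side","top"):
    p,d=eyes.read_camera(n); cv2.imwrite(f"pics/{n}10.png",p[:,:,::-1])
im=cv2.imread('pics/side10.png'); cv2.imwrite('pics/side10z.png',cv2.resize(im[130:320,210:370],None,fx=3,fy=3,interpolation=cv2.INTER_CUBIC))
```

```text
[-0.98698512 -9.91202137  1.77672923] [-0.05997823 -0.03033324]
```

View pics/side10z.png

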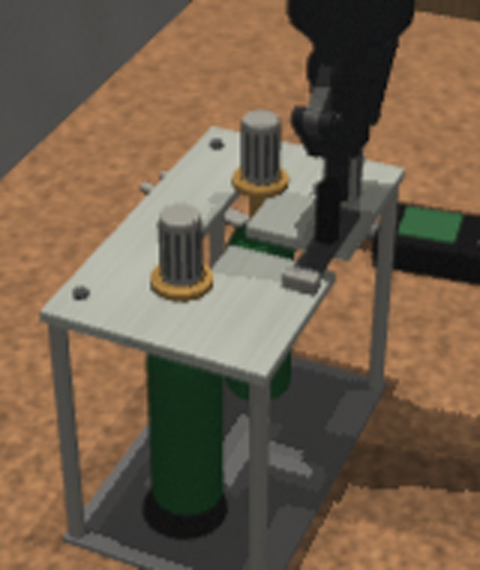

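The bar is against the stop block: the tool stalled while the force rose to 10 N. I'll back off and retract.

Call:
servo_tool(
  plan=[
    [0, 0.008, 0, 0, 0, 0, 0],
    [0, 0.015, 0, 0, 0, 0, 0],
    [-0.03, 0.015, 0, 0, 0, 0, 0],
    [-0.08, 0.015, 0, 0, 0, 0, 0],
    [-0.12, 0.015, 0.02, 0, 0, 0, 0],
  ],
)

```text
clock: 15.3
position: [0.5045, -0.0397, 0.3469]
orientation: [-0.707, 0.009, 0.707, 0.005]
wrist_force: [-0.3, -0.3, -0.4]
width: -0.0001
```

Call:
servo_tool(
  plan=[
    [0, 0.03, 0.01, 0, 0, 0, 0],
    [0, 0.08, 0.02, 0, 0, 0, 0],
    [0, 0.12, 0.03, 0, 0, 0, 0],
    [0, 0.15, 0.03, 0, 0, 0, 0],
    [0, 0.15, 0.03, 0, 0, 0, 0],
  ],
)

```text
clock: 15.92
position: [0.4711, -0.1912, 0.3474]
orientation: [-0.707, 0.01, 0.707, 0.007]
wrist_force: [0.1, 0.4, -1.2]
width: -0.0001
```

Run:
```python
from h import *
for n in ("top","side"):
    p,d=eyes.read_camera(n); cv2.imwrite(f"pics/{n}11.png",p[:,:,::-1])
    X=cloud(n,d)
    m=(X[...,2]>.225)&(X[...,2]<.262)&(X[...,0]>.5)&(X[...,0]<.65)&(abs(X[...,1])<.12)
    nl,L,S,_=cv2.connectedComponentsWithStats(m.astype(np.uint8))
    for j in range(1,nl):
        q=X[L==j]
        if len(q)>10: print(n,len(q),q.mean(0).round(4),inrack(q.mean(0)).round(4),q[:,2].max())
a=cv2.imread('pics/side11.png')[130:320,210:370];b=cv2.imread('pics/top11.png')[110:300,140:420]
cv2.imwrite('pics/f11.png',cv2.resize(np.hstack([a,b]),None,fx=1.8,fy=1.8,interpolation=cv2.INTER_CUBIC))
```

```text
top 108 [0.593  0.0655 0.2505] [0.0071 0.0631] 0.257462792138523
top 107 [ 0.5927 -0.0617  0.2507] [ 0.0094 -0.0641] 0.2567691272907535
top 38 [ 0.5243 -0.0063  0.2489] [-0.0601 -0.0101] 0.2522851452576881
side 203 [ 0.5927 -0.0537  0.2417] [ 0.0092 -0.0561] 0.25258178096297906
side 114 [ 5.246e-01 -2.000e-04  2.398e-01] [-0.0599 -0.004 ] 0.2503914317487753
side 257 [0.5922 0.0744 0.2422] [0.0062 0.0719] 0.25358068576714043
```

View pics/f11.png

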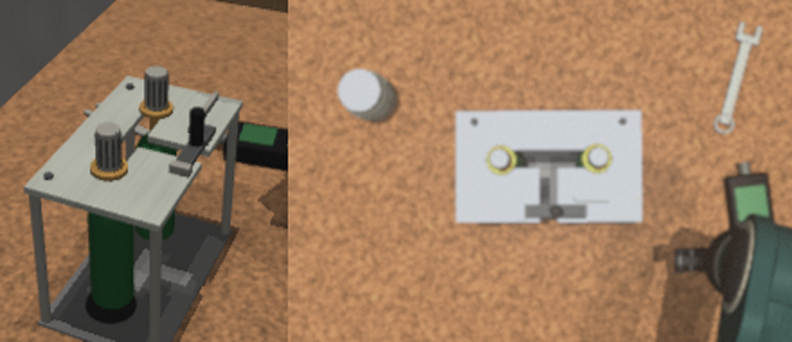

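```bash
python3 -c "
from plant import arm
print(arm.close_job())"
```

```text
the job is handed in; nothing more can be done
None
```

The cylinder hangs by its collar in the free left berth and the retaining bar is fully shut. I handed the job in at about 16 s of the 64 s allowed; the hand-in gave no verdict.

I gripped the cylinder by its knob, lifted it about 30 mm and took its neck in through the mouth and along the slot to the berth. I lowered it until the plate took its weight, then pushed the bar shut with closed fingers until it met the stop at about 10 N.

Last checks, from the pictures taken just before hand-in:
- **Cylinder:** the top camera puts its knob 3–4 mm from the berth centre, with its top at the hanging height. It looks upright in the side view.
- **Bar:** its post is at rack (-60.1, -10.1) mm, against (-60, -10) mm for fully shut.
- **Hung cylinder:** it reads within 0.5 mm of where it started.
- **Bystanders:** I did not measure them again. The jar and wrench look unmoved, and the arm hid part of the meter in the top view. No unexpected contact force showed in the move reports.
- **Robot:** it is clear of everything.

**Disagreement:** the side camera's depth points average 6–9 mm towards +y compared with the top camera. It showed the same offset on the hung cylinder and the post, mostly because it sees only the near faces, so I used the top-camera values.

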